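Jack the loose base out of a loaf mould with a ratchet handle

TASK

Swing the ratchet handle of the mould ejector back and forth so that its plunger pushes the loose base up out of the frame, and keep pumping until you feel the plunger come up firmly against its top stop, without forcing it. Then let go of the handle, take the base from above and set it down (do not drop it) flat on the draining rack, centred across both rails. Leave the bowl, the soap bottle and the cup alone.

Things in the scene. Friction and masses are not known exactly. Their poses are not given: they have to be found in the camera images.
- ejector: Grey sheet-metal bench stand, fixed, on a 200 x 260 mm foot. Origin on the table under the centre of the mould frame; x is the long way of the frame, z up. On top is an open aluminium frame, outside 154 (x) x 66 (y) mm, walls 4 mm, rim 155 mm above the table; an inner ledge at 115 mm carries the base, 3 mm gap all round. To its right (-y) is the ratchet head: a pinned wheel under a steel handle.
- frame_top (a point): Centre of the frame's opening at the height of its rim, axes as the ejector. A hidden stop in the stand, with a stiff rubber pad, limits the plunger; its height is set differently each time: against it the base's underside stands 18 to 32 mm above this rim.
- handle_axis (a point): Point on the handle's upright pivot axis, 147 mm above the table. The ratchet wheel's pins are 0.45 rad apart, so a short swing may catch nothing: swing the handle through nearly its whole range. About 4 to 6 full strokes are needed.
- handle_grip (a point): Centre of the handle's upright round black grip post (22 mm diameter, from 115 to 172 mm above the table), 150 mm from the pivot axis, at the end of a flat steel arm whose top is 115 mm above the table. The post does not spin on the arm, but turns easily between finger pads.
- handle (a joint): Angle of the handle about its upright axis, rad, 0 to 1.20 (end stops). It grows clockwise seen from above: the working stroke, which raises the plunger (5 to 9 N at the grip post). The other way the pawl clicks freely over the pins (1 to 2 N). When the plunger meets its top stop the working force climbs steadily: stop at about 16 N; over 40 N is forcing it.
- plunger: Steel plunger in the stand, on its centre line, with a flat head 100 x 30 mm. Origin on its axis, 107 mm below the head's top, which starts 107 mm above the table (8 mm under the base). It rises as the handle is pumped and stays where it is left; a push down on it of over 40 N would drive it back.
- base_center (a point): Centre of the loose base of the mould: a plain aluminium slab 140 (its x) x 52 (its y) x 16 (z) mm, 0.2 to 0.42 kg. It starts flat inside the frame, too deep for fingers.
- base: The same slab; origin at the centre of its underside.
- rack_top (a point): Draining rack, fixed, white plastic: foot 130 x 150 mm and 6 mm high, with two rails 120 mm long (along the rack's x), 12 mm wide, 90 mm apart (centres at y = -45 and +45 mm). This point is midway between the rails at the height of their tops, 30 mm above the table. The base is to lie with its long way along the rack's y, across both rails.
- rack: The same rack; origin under its centre on the table, z up, rails along x.
- bowl: Bystander: steel bowl, rim 124 mm across, 55 mm high; origin at the centre of its underside.
- soap: Bystander: white soap bottle with a pump top, 64 mm across, 185 mm high; origin at the centre of its underside.
- cup: Bystander: steel cup, 76 mm across, 85 mm high; origin at the centre of its underside.
There are look-alikes about, which are no part of the job. Of the things shaped like the base, the aluminium one is meant. What is shaped like the rack but brown is not meant.

How it is judged (in metres and radians):
On the way, in this order (a step that is already met when the one before it is completed fails the run):
1. the plunger has been pumped up firmly against its hidden top stop, with the base on it (contact force between plunger and ejector above 25 N and z of base in the frame of plunger between 0.1 and 0.115 m), for 0.1 s.
2. the base has been lifted off the plunger (z of base in the frame of plunger above 0.125 m and contact force between the fingers and base above 1 N), for 0.1 s.
3. the base has been brought down onto the rack while still held (within 10 mm of the rails) (z of base in the frame of rack_top below 0.01 m and horizontal distance between base_center and rack_top below 0.04 m and contact force between the fingers and base above 0.5 N), for 0.05 s.
At the end, for the whole second after the job is handed in: The base lies still and flat (within 0.08 rad) on both rails of the rack, its centre within 22 mm of the rack's centre, its long way square across the rails within 0.26 rad, and nothing touches it but the rack (z of base in the frame of rack_top between -0.004 and 0.005 m and horizontal distance between base_center and rack_top below 0.022 m and angle between the x axis of base and the y axis of rack, either way round below 0.26 rad and angle between base's own z axis and vertical below 0.08 rad and linear speed of base below 0.02 m/s and contact force between base and rack above 0.5 N).
It fails at once if the plunger forced against its top stop (over 220 N on the stop, about 40 N at the grip) (contact force between plunger and ejector above 220 N).
It fails at once if the bowl moved more than 30 mm (distance of bowl from where it was at the start of the episode above 0.03 m).
It fails at once if the soap bottle moved more than 30 mm (distance of soap from where it was at the start of the episode above 0.03 m).
It fails at once if the cup moved more than 30 mm (distance of cup from where it was at the start of the episode above 0.03 m).
It also fails if it takes over 72 s, if anything falls off the work surface, if the arm or the gripper's body presses on something with over 40 N, if the wrist force passes 120 N, or if a joint passes its speed limit or range.

ROBOT

A 6-joint arm with a two-finger parallel gripper is mounted at the origin on the work surface. World frame = base frame: x ahead of the robot, y to its left, z up, the work surface at z = 0. Lengths are in m, angles in degrees, forces in N, time in s.
With the tool pointing down it reaches from about 0.35 to 0.875 m from the base axis. Payload 4.2 kg.
Tool frame: the origin (TCP) lies at the very end of the fingers, on their centre line; the grasp point (between the pads) lies 19 mm behind it; z points along the fingers, y is the line along which they close (so a half turn about z gives the same grasp; the last joint's range is limited). The gripper opens to 87 mm and grips with 3 to 60 N. Pads are 19 mm wide; open, the fingers measure 117 mm over their backs; the gripper's body (75 mm by 190 mm) begins 51 mm behind the grasp point.
Start: joints at [-51.245, 22.042, 0.453, 0, -68.411, -14.817], TCP at [0.254, -0.571, 0.223] pointing down, gripper open.
Joint ranges: [-179.83, 179.83], [-69.29, 118.12], [-61.27, 80.66], [-181.25, 117.63], [-171.15, -9.14], [-177.46, 177.46]. Speed limits (degrees/s): [159.86, 159.86, 180, 180, 180, 180].

INTERFACE

Orientations are given as a 3x3 rotation matrix whose columns are the frame's x, y, z axes.
In Python, from station import monitor, cams, ticket gives the robot as it stands.
- The arm moves only by the tool drive_tool, never from a script. Its argument "moves" is a list of rows, each an object with "delta_pos": the shift along the tool's x, y, z in mm, a list of three; "turn": the turn about the tool's z in rad; "claw": the opening, from 0 (shut) to 1 (fully open). A call has 1 to 12 rows; each row shifts and turns the commanded pose from where the row before left it, along the tool's axes as they then stand; what a row does not reach is not made up. A row lasts 1/8 s, in which the tool goes at most 62.5 mm and 10.7 degrees, less where a joint would pass 70% of its speed; a pose out of reach is approached as far as the arm can. A call is refused whole if a number of a shift passes 62.5 or a number of a turn 0.188, either way. A call with a gripper value outside its range is refused whole. The fingers move at their own pace and stop on an object; the grip force is fixed at half the most. Time passes only in rows, so rows that do not move let the fingers close. It gives the time, the measured TCP pose, the force, the opening and the grip force at its end, in the units of the state.
- monitor.sense(): the state, without advancing time (a new reading comes with each control period).
- cams.capture(name): name is "scene" or "top" or "wrist"; returns a dict with "color" (420x560x3 uint8, red, green, blue), "range_z" (420x560 float32, m along the optical axis (not along the pixel's ray), 0 where there is no reading), "vertical_fov" (degrees; the focal length in pixels is half the picture's height over the tangent of half this angle, whatever the lens; pixels are square), "cx", "cy" (the principal point, pixels), "dist" ([k1, k2, p1, p2, k3] as OpenCV has them; the pictures are not rectified), "extrinsics" (4x4, takes a point from camera to world coordinates). Camera axes: x right, y down, z forward; pixel columns grow to the right and rows downward; lengths in m; the calibration is good to about 2 mm. A picture is of the moment at which its call begins.
- ticket.finish_job(): hands the job in; it is judged then, once.
The state is a dict: "time_s": time; "joints": joint angles; "joint_velocities": joint speeds; "effort": joint torques, N m; "tcp_pos": TCP position; "ee_rot": TCP orientation; "wrist_force": force on the tool from outside, world axes, zero at the start; "moment": the same for the moment, N m; "gripper_width": opening from 0.0 (shut) to 1.0 (fully open); "gripper_force": force on a finger pad.
Only numpy, scipy, OpenCV 4.12 (cv2) and the standard library are available. Lean on these libraries where they do the work, as an engineer would, in place of code of your own. Each camera call takes 0.05 s, during which the arm holds its last target. There are 200 camera calls.

## Working session

There is one attempt and no reset: what is moved stays moved. The work goes in short steps, Python scripts to look and compute and a tool call to move; the robot and the scene stay as the last step left them, time stands still between calls to the robot, and variables do not carry over. Pictures are saved under pics/ and viewed, at most 10 in all, crops included, and the job is handed in when it is done.

Besides the shell and the picture viewer there is one more tool, called as a command line: name --argument value ..., lists and objects as JSON in quotes. drive_tool: Moves the arm, as the interface text tells. Its arguments: {"type":"object","properties":{"moves":{"type":"array","items":{"type":"object","properties":{"delta_pos":{"type":"array","items":{"type":"number"}},"turn":{"type":"number"},"claw":{"type":"number"}}}}},"required":["moves"]}

```bash
mkdir -p pics; ls; cat > h.py <<'E'
import numpy as np, cv2
from station import monitor, cams, ticket
def cap(n,save=None):
    c=cams.capture(n)
    if save: cv2.imwrite(f'pics/{save}.png',cv2.cvtColor(c['color'],cv2.COLOR_RGB2BGR))
    np.savez(f'{save or n}.npz',**c); return c
def K(c):
    f=c['color'].shape[0]/2/np.tan(np.radians(float(c['vertical_fov']))/2)
    return np.array([[f,0,float(c['cx'])],[0,f,float(c['cy'])],[0,0,1]])
def rays(c,uv):
    p=cv2.undistortPoints(np.array(uv,float).reshape(-1,1,2),K(c),np.array(c['dist'],float)).reshape(-1,2)
    return np.c_[p,np.ones(len(p))]
def at_z(c,uv,z):
    E=c['extrinsics'];d=rays(c,uv)@E[:3,:3].T;o=E[:3,3]
    return o+d*((z-o[2])/d[:,2])[:,None]
def cloud(c):
    h,w=c['range_z'].shape;u,v=np.meshgrid(np.arange(w),np.arange(h))
    r=rays(c,np.c_[u.ravel(),v.ravel()])*c['range_z'].reshape(-1,1)
    E=c['extrinsics'];return (r@E[:3,:3].T+E[:3,3]).reshape(h,w,3)
def proj(c,P):
    E=np.linalg.inv(c['extrinsics']);rv=cv2.Rodrigues(E[:3,:3])[0]
    return cv2.projectPoints(np.array(P,float).reshape(-1,3),rv,E[:3,3],K(c),np.array(c['dist'],float))[0].reshape(-1,2)
E
python3 - <<'E'
from h import *
np.set_printoptions(precision=4,suppress=True)
s=monitor.sense();print(s)
t=cap('top','top0');cap('scene','scene0')
print(t['extrinsics'],t['dist'],t['vertical_fov'])
E
```

```text
pics
{'time_s': 0.0, 'joints': array([-51.2441,  22.0926,   0.3792,  -0.0287, -68.4107, -14.8155]), 'joint_velocities': array([-0.0417,  0.0615,  0.093 ,  0.0657, -0.002 ,  0.0366]), 'effort': array([  0.0005, -39.0658,  18.7402,   4.2196,   0.0111,  -0.0002]), 'tcp_pos': array([ 0.2534, -0.5707,  0.2214]), 'ee_rot': array([[-0.914 , -0.4056, -0.001 ],
       [-0.4056,  0.914 ,  0.002 ],
       [ 0.0001,  0.0022, -1.    ]]), 'wrist_force': array([ 1.31  ,  0.141 , -0.2868]), 'moment': array([-0.0031,  0.0292,  0.0226]), 'gripper_force': 0.0, 'gripper_width': 0.9992563658496446}
[[-0.0226 -0.9938  0.1091  0.3865]
 [-0.9997  0.0223 -0.0041 -0.04  ]
 [ 0.0017 -0.1091 -0.994   1.3641]
 [ 0.      0.      0.      1.    ]] [0.0484 0.     0.     0.     0.    ] 45.492393432904976
```

View pics/top0.png

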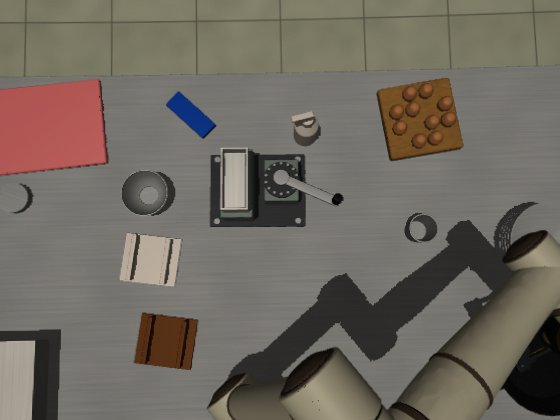

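View pics/scene0.png

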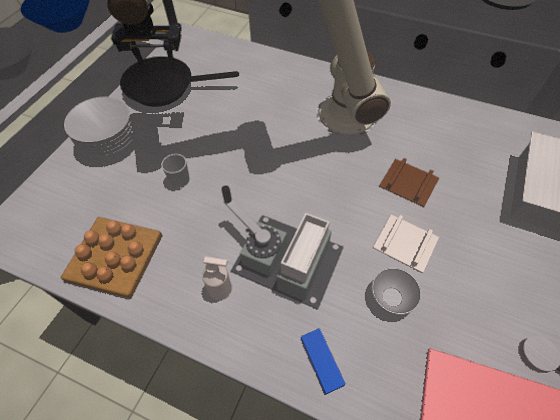

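The top view shows the frame at about (235,180) with its long way up the picture. The pivot is at (281,178), the grip at (338,199), the white rack at (151,260), the bowl at (145,192), the soap at (306,128) and the cup at (421,228). The scene view agrees. Next I'll enlarge the ejector and rack.

```bash
python3 - <<'E'
from h import *
np.set_printoptions(precision=4,suppress=True)
t=dict(np.load('top0.npz'));s=dict(np.load('scene0.npz'))
im=cv2.cvtColor(t['color'],cv2.COLOR_RGB2BGR)
a=cv2.resize(im[140:240,200:350],None,fx=5,fy=5,interpolation=cv2.INTER_CUBIC)
cv2.imwrite('pics/top_ej.png',a)
for n,c in(('top',t),('scene',s)):
    P=cloud(c)
    # frame+base region: rim points near 0.155
    for nm,lo,hi,box in (('rim',.147,.163,(.3,1,-.05,.35)),('grip',.160,.18,(.3,1,-.3,.3)),('railtop',.024,.036,(.3,.7,.1,.5)),('inner',.125,.14,(.3,1,-.1,.3)),('foot',.0,.006,(9,9,9,9))):
        m=(P[...,2]>lo)&(P[...,2]<hi)&(P[...,0]>box[0])&(P[...,0]<box[1])&(P[...,1]>box[2])&(P[...,1]<box[3])
        k,lab,st,ce=cv2.connectedComponentsWithStats(m.astype(np.uint8),connectivity=8)
        for i in range(1,k):
            if st[i,4]<12: continue
            Q=P[lab==i];r=cv2.minAreaRect(Q[:,:2].astype(np.float32)*1000)
            print(n,nm,'px',ce[i].round(0),st[i,4],'mean',Q.mean(0),'rect',np.round(r[0],1),np.round(r[1],1),round(r[2],1), 'col',c['color'][lab==i].mean(0).round())
E
```

```text
top rim px [234. 178.] 339 mean [0.6184 0.0779 0.1544] rect [618.9  78.2] [ 64.8 153.2] 89.3 col [142. 137. 127.]
top grip px [338. 197.] 67 mean [ 0.5634 -0.1726  0.171 ] rect [ 563.4 -172.3] [20.6 20.8] 39.9 col [18. 18. 18.]
top railtop px [140. 190.] 279 mean [0.6163 0.3417 0.0292] rect [609.  330.5] [ 96.2 105. ] 50.2 col [72. 71. 68.]
top railtop px [131. 257.] 222 mean [0.437  0.364  0.0297] rect [437.5 364.5] [ 13.7 117.7] 82.2 col [158. 147. 133.]
top railtop px [165. 261.] 213 mean [0.4248 0.2759 0.0296] rect [425.  276.5] [ 13.7 117.8] 82.9 col [171. 159. 144.]
top inner px [235. 179.] 1170 mean [0.6208 0.0779 0.1308] rect [621.9  78.9] [ 52.9 142.9] 89.4 col [171. 165. 154.]
top inner px [248. 184.] 20 mean [0.6057 0.0453 0.1366] rect [605.6  45.3] [ 0.4 47.4] 88.8 col [46. 45. 41.]
top inner px [223. 193.] 29 mean [0.5859 0.1075 0.1357] rect [585.7 107.6] [ 0.8 69.1] 89.2 col [50. 48. 45.]
top inner px [246. 205.] 23 mean [0.5535 0.0509 0.1357] rect [554.9  49.8] [17.6 41.3] 56.6 col [52. 50. 46.]
scene rim px [305. 243.] 383 mean [0.6238 0.0794 0.1541] rect [621.   79.5
[... 166 characters left out ...]
iltop px [393. 232.] 158 mean [0.4306 0.2765 0.0294] rect [426.5 277.1] [ 11.8 122.1] 81.9 col [211. 194. 185.]
scene railtop px [423. 246.] 169 mean [0.4421 0.3646 0.0294] rect [439.2 365. ] [ 12.  122.2] 81.8 col [210. 193. 184.]
scene railtop px [400. 288.] 278 mean [0.586  0.3349 0.0294] rect [599.1 329.3] [104.6  88.5] 66.8 col [114. 110. 110.]
scene inner px [305. 244.] 1125 mean [0.6157 0.0781 0.1313] rect [614.6  77.4] [ 58.8 139.7] 89.6 col [202. 191. 186.]
scene inner px [295. 272.] 75 mean [0.6969 0.0825 0.1327] rect [697.2  83. ] [24.2 73. ] 21.1 col [96. 91. 90.]
scene inner px [215. 272.] 15 mean [ 0.7738 -0.093   0.1344] rect [771.9 -92.8] [ 5.1 21.9] 77.4 col [101.  93.  90.]
```

View pics/top_ej.png

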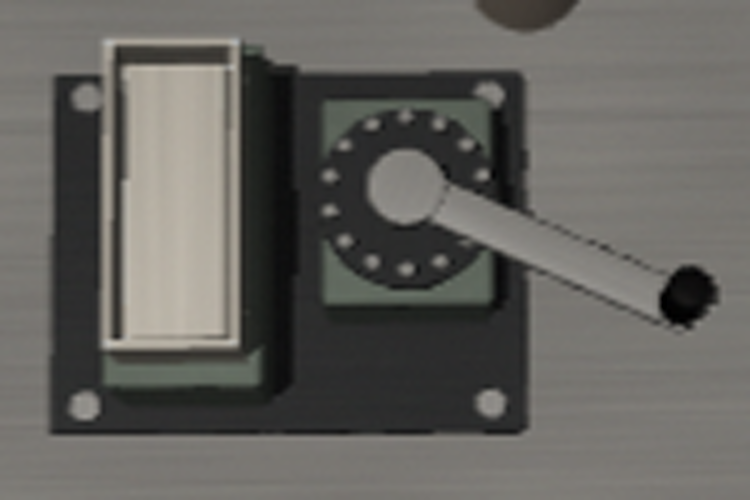

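The crop shows the hub at about (281,177.4) in full-picture pixels, and the handle pointing to the lower right with its grip at about (337.5,199).

```bash
cat >> h.py <<'E'
def go(x,y,z,yd=None):
    """tool-frame shift (mm) and turn (rad) to reach world xyz with tool y at yd degrees"""
    s=monitor.sense();R=s['ee_rot'];d=R.T@(np.array([x,y,z])-s['tcp_pos'])*1000
    cur=np.degrees(np.arctan2(R[1,1],R[0,1]));print('tcp',s['tcp_pos'].round(4),'y at',round(cur,1),'shift',d.round(1),end=' ')
    if yd is not None:
        t=(cur-yd+90)%180-90;print('turn',round(np.radians(t),3),end=' ')
    print('F',s['wrist_force'].round(1),'t',s['time_s'],'w',round(s['gripper_width'],3),'gf',s['gripper_force'])
E
python3 - <<'E'
from h import *
np.set_printoptions(precision=4,suppress=True)
t=dict(np.load('top0.npz'));s=dict(np.load('scene0.npz'))
P=cloud(t);print('hub',P[177,281],at_z(t,[[281,177.4]],P[177,281][2]))
Ps=cloud(s)
# hub from both clouds: pts within 40mm, z .13-.16
for p in(P,Ps):
    m=(p[...,2]>.13)&(p[...,2]<.16)&(np.hypot(p[...,0]-.62,p[...,1]+.032)<.035);q=p[m];print(m.sum(),q.mean(0),q.min(0),q.max(0))
g=np.array([.5645,-.1722]);h=at_z(t,[[281,177.4]],P[177,281][2])[0,:2]
d=g-h;print(np.hypot(*d),np.degrees(np.arctan2(d[1],d[0])))
go(*g,.221,158)
E
```

```text
hub [ 0.6274 -0.037   0.1127] [[ 0.6263 -0.037   0.1127]]<stdin>:8: RuntimeWarning: Mean of empty slice.
  ret = um.true_divide(
Traceback (most recent call last):
ValueError: zero-size array to reduction operation minimum which has no identity
```

drive_tool --moves '[{"delta_pos":[-48,26,0],"claw":1},{"delta_pos":[-49,26,0],"claw":1},{"delta_pos":[-49,26,0],"claw":1},{"delta_pos":[-49,26,0],"claw":1},{"delta_pos":[-49,26,0],"claw":1},{"delta_pos":[-49,26,0],"claw":1},{"delta_pos":[-49,26,0],"claw":1},{"delta_pos":[-49,26,0],"claw":1},{"delta_pos":[0,0,0],"turn":-0.18,"claw":1},{"delta_pos":[0,0,0],"turn":-0.18,"claw":1},{"delta_pos":[0,0,0],"turn":-0.18,"claw":1},{"delta_pos":[0,0,0],"turn":-0.18,"claw":1}]'

```text
invalid input
```

drive_tool --moves '[{"delta_pos":[-49.0,26.0,0.0],"turn":0.0,"claw":1.0},{"delta_pos":[-49.0,26.0,0.0],"turn":0.0,"claw":1.0},{"delta_pos":[-49.0,26.0,0.0],"turn":0.0,"claw":1.0},{"delta_pos":[-49.0,26.0,0.0],"turn":0.0,"claw":1.0},{"delta_pos":[-49.0,26.0,0.0],"turn":0.0,"claw":1.0},{"delta_pos":[-49.0,26.0,0.0],"turn":0.0,"claw":1.0},{"delta_pos":[-49.0,26.0,0.0],"turn":0.0,"claw":1.0},{"delta_pos":[0.0,0.0,0.0],"turn":-0.18,"claw":1.0},{"delta_pos":[0.0,0.0,0.0],"turn":-0.18,"claw":1.0},{"delta_pos":[0.0,0.0,0.0],"turn":-0.18,"claw":1.0},{"delta_pos":[0.0,0.0,0.0],"turn":-0.18,"claw":1.0}]'

```text
time_s: 1.48
tcp_pos: [0.493, -0.2655, 0.222]
ee_rot: [[-0.414, -0.91, -0.001], [-0.91, 0.414, 0.0], [0.0, 0.001, -1.0]]
wrist_force: [-0.7, -0.0, -0.3]
gripper_width: 1.003
gripper_force: 0.0
```

```bash
python3 - <<'E'
from h import *
w=cap('wrist','w1');P=cloud(w)
m=(P[...,2]>.160)&(P[...,2]<.18)&(np.hypot(P[...,0]-.5645,P[...,1]+.1722)<.04);print(m.sum(),P[m].mean(0),P[m].min(0),P[m].max(0))
go(.5645,-.1722,.222,155.3)
print(monitor.sense()['joints'].round(1))
E
```

```text
<stdin>:3: RuntimeWarning: Mean of empty slice.
  ret = um.true_divide(
Traceback (most recent call last):
ValueError: zero-size array to reduction operation minimum which has no identity
```

drive_tool --moves '[{"delta_pos":[-45.0,-13.0,0.0],"turn":0.0,"claw":1.0},{"delta_pos":[-45.0,-13.0,0.0],"turn":0.0,"claw":1.0},{"delta_pos":[0.0,0.0,0.0],"turn":0.0,"claw":1.0}]'

```text
time_s: 1.9
tcp_pos: [0.556, -0.1929, 0.2217]
ee_rot: [[-0.419, -0.908, -0.001], [-0.908, 0.419, 0.0], [-0.0, 0.001, -1.0]]
wrist_force: [-1.0, -0.1, -0.1]
gripper_width: 0.998
gripper_force: 0.0
```

```bash
python3 - <<'E'
from h import *
w=cap('wrist','w1')
go(.5645,-.1722,.222,155.3)
print(proj(w,[[.5645,-.1722,.172],[.6265,-.037,.115]]))
print(monitor.sense()['joints'].round(1))
E
```

```text
tcp [ 0.555  -0.1939  0.2218] y at 155.2 shift [-23.7   0.4  -0.2] turn -0.002 F [0.6 0.1 0.3] t 1.95 w 0.999 gf 0.0
[[284.7287469  267.4450874 ]
 [284.47545951 398.81208895]]
[ -3.5  18.5  -5.   -0.  -66.6 -21.3]
```

View pics/w1.png

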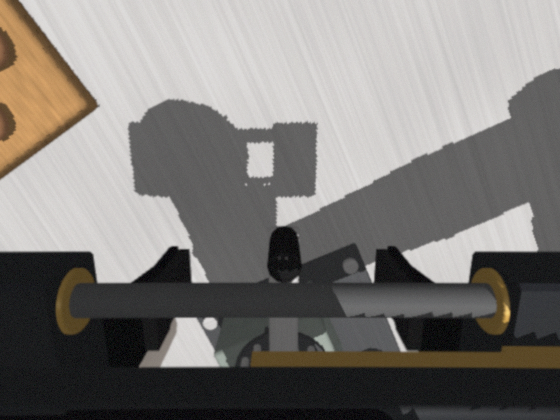

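The wrist view shows the post's top at about (284,266), where I predicted it. I'll go down and grip it.

drive_tool --moves '[{"delta_pos":[-24.0,0.0,0.0],"turn":0.0,"claw":1.0},{"delta_pos":[0.0,0.0,0.0],"turn":0.0,"claw":1.0},{"delta_pos":[0.0,0.0,40.0],"turn":0.0,"claw":1.0},{"delta_pos":[0.0,0.0,46.0],"turn":0.0,"claw":1.0},{"delta_pos":[0.0,0.0,0.0],"turn":0.0,"claw":0.1},{"delta_pos":[0.0,0.0,0.0],"turn":0.0,"claw":0.1},{"delta_pos":[0.0,0.0,0.0],"turn":0.0,"claw":0.1},{"delta_pos":[0.0,0.0,0.0],"turn":0.0,"claw":0.1}]'

```text
time_s: 2.95
tcp_pos: [0.5655, -0.1733, 0.1382]
ee_rot: [[-0.42, -0.908, 0.003], [-0.908, 0.42, -0.0], [-0.001, -0.003, -1.0]]
wrist_force: [0.7, -0.8, -0.1]
gripper_width: 0.63
gripper_force: 0.0
```

```bash
python3 - <<'E'
from h import *
go(.5645,-.1722,.135,155.3)
E
```

```text
tcp [ 0.5655 -0.1733  0.1382] y at 155.2 shift [-0.6  1.4  3.2] turn -0.002 F [ 0.7 -0.8 -0.1] t 2.95 w 0.63 gf 0.0
```

drive_tool --moves '[{"delta_pos":[0.0,0.0,0.0],"turn":0.0,"claw":0.1},{"delta_pos":[0.0,0.0,0.0],"turn":0.0,"claw":0.1},{"delta_pos":[0.0,0.0,0.0],"turn":0.0,"claw":0.1},{"delta_pos":[0.0,0.0,0.0],"turn":0.0,"claw":0.1},{"delta_pos":[0.0,0.0,0.0],"turn":0.0,"claw":0.1},{"delta_pos":[0.0,0.0,0.0],"turn":0.0,"claw":0.1}]'

```text
time_s: 3.7
tcp_pos: [0.5646, -0.1731, 0.1365]
ee_rot: [[-0.42, -0.908, -0.0], [-0.908, 0.42, 0.0], [0.0, 0.0, -1.0]]
wrist_force: [-0.4, 0.5, 1.1]
gripper_width: 0.249
gripper_force: 30.0
```

drive_tool --moves '[{"delta_pos":[-1.7,22.2,0.0],"turn":0.15,"claw":0.1},{"delta_pos":[-1.7,22.2,0.0],"turn":0.15,"claw":0.1},{"delta_pos":[-1.7,22.2,0.0],"turn":0.15,"claw":0.1},{"delta_pos":[-1.7,22.2,0.0],"turn":0.15,"claw":0.1}]'

```text
time_s: 4.2
tcp_pos: [0.4996, -0.1154, 0.1365]
ee_rot: [[-0.861, -0.509, 0.001], [-0.509, 0.861, -0.002], [0.0, -0.003, -1.0]]
wrist_force: [4.1, -5.0, -3.2]
gripper_width: 0.242
gripper_force: 30.0
```

```bash
python3 - <<'E'
from h import *
go(.6265,-.037,.135)
E
```

```text
tcp [ 0.4996 -0.1154  0.1365] y at 120.6 shift [-149.1    2.9    1.4] F [ 4.1 -5.  -3.2] t 4.2 w 0.242 gf 30.00027225840313
```

drive_tool --moves '[{"delta_pos":[-1.7,22.2,0.0],"turn":0.15,"claw":0.1},{"delta_pos":[-1.7,22.2,0.0],"turn":0.15,"claw":0.1},{"delta_pos":[-1.7,22.2,0.0],"turn":0.15,"claw":0.1},{"delta_pos":[-0.7,13.5,0.0],"turn":0.09,"claw":0.1}]'

```text
time_s: 4.7
tcp_pos: [0.4864, -0.0489, 0.1364]
ee_rot: [[-1.0, -0.006, 0.013], [-0.006, 1.0, -0.021], [-0.013, -0.021, -1.0]]
wrist_force: [51.3, -116.0, -58.7]
gripper_width: 1.0
gripper_force: 58.5
```

```bash
cat > st.py <<'E'
from h import *
s=monitor.sense();p=s['tcp_pos'][:2]-np.array([.6265,-.037]);a=np.arctan2(p[1],p[0]);u=np.array([np.sin(a),-np.cos(a)])
f=s['wrist_force'];print('handle deg',round(np.degrees(a),1),'r',round(np.hypot(*p),4),'tang',round(f[:2]@u,1),'rad',round(f[:2]@p/np.hypot(*p),1),'fz',f[2].round(1))
go(.6265,-.037,.1365)
E
python3 st.py
```

```text
handle deg -175.2 r 0.1406 tang -119.9 rad -41.3 fz -58.7
tcp [ 0.4864 -0.0489  0.1364] y at 90.3 shift [-140.2   11.     1.5] F [  51.3 -116.   -58.7] t 4.7 w 1.0 gf 58.45799222588539
```

drive_tool --moves '[{"delta_pos":[-0.7,-13.5,0.0],"turn":-0.09,"claw":0.1},{"delta_pos":[-1.7,-22.2,0.0],"turn":-0.15,"claw":0.1},{"delta_pos":[0.0,0.0,0.0],"turn":0.0,"claw":0.1}]'

```text
time_s: 5.08
tcp_pos: [0.4828, -0.0745, 0.1364]
ee_rot: [[-0.973, -0.232, -0.001], [-0.232, 0.973, -0.001], [0.001, -0.0, -1.0]]
wrist_force: [-0.5, -5.1, -0.1]
gripper_width: 0.535
gripper_force: 2.1
```

```bash
python3 st.py; python3 - <<'E'
from h import *
t=cap('top','top1');s=cap('scene','scene1')
a=cv2.resize(cv2.imread('pics/top1.png')[140:260,200:350],None,fx=4,fy=4,interpolation=cv2.INTER_CUBIC)
b=cv2.resize(cv2.imread('pics/scene1.png')[130:330,150:350],None,fx=2.4,fy=2.4,interpolation=cv2.INTER_CUBIC)
b=b[:480,:];o=np.zeros((480,600+480,3),np.uint8);o[:,:600]=a;o[:,600:]=b
cv2.imwrite('pics/c1.png',cv2.resize(o,None,fx=.74,fy=.74))
E
```

```text
handle deg -165.4 r 0.1485 tang -4.9 rad 1.7 fz -0.1
tcp [ 0.4828 -0.0745  0.1364] y at 103.4 shift [-148.4    3.2   -0.3] F [-0.5 -5.1 -0.1] t 5.075 w 0.535 gf 2.1061625238507986
```

View pics/c1.png

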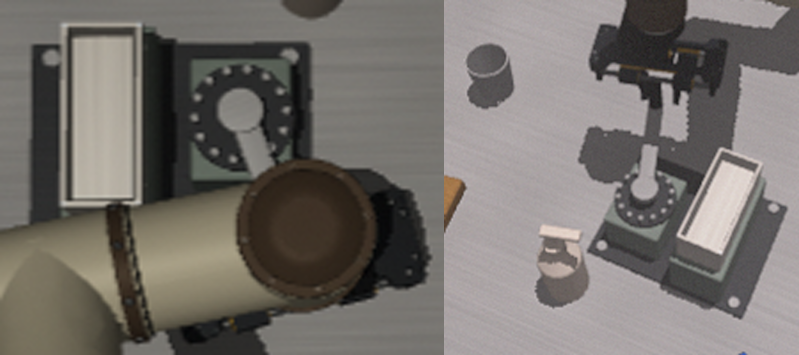

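The handle's end stop is at about -159°, so the handle started part way through its range at roughly 0.4 rad. I pushed past the stop, and the force spiked. I'll re-centre on the post with the range set from about -91° to -159°.

drive_tool --moves '[{"delta_pos":[-1.7,-19.0,0.0],"turn":-0.13,"claw":0.1},{"delta_pos":[0.0,0.0,0.0],"turn":0.0,"claw":0.1},{"delta_pos":[0.0,0.0,0.0],"turn":0.0,"claw":0.1},{"delta_pos":[0.0,0.0,0.0],"turn":0.0,"claw":0.1},{"delta_pos":[0.0,0.0,0.0],"turn":0.0,"claw":0.1}]'

```text
time_s: 5.8
tcp_pos: [0.4882, -0.0908, 0.1362]
ee_rot: [[-0.933, -0.36, -0.002], [-0.36, 0.933, 0.0], [0.002, 0.001, -1.0]]
wrist_force: [-3.7, -1.5, -0.6]
gripper_width: 0.242
gripper_force: 30.0
```

```bash
python3 st.py
```

```text
handle deg -158.8 r 0.1484 tang -0.0 rad 4.0 fz -0.6
tcp [ 0.4882 -0.0908  0.1362] y at 111.1 shift [-148.4    0.4   -0.5] F [-3.7 -1.5 -0.6] t 5.8 w 0.242 gf 29.998508733697236
```

drive_tool --moves '[{"delta_pos":[-1.7,-22.2,0.0],"turn":-0.15,"claw":0.1},{"delta_pos":[-1.7,-22.2,0.0],"turn":-0.15,"claw":0.1},{"delta_pos":[-1.7,-22.2,0.0],"turn":-0.15,"claw":0.1},{"delta_pos":[-1.7,-22.2,0.0],"turn":-0.15,"claw":0.1},{"delta_pos":[-1.7,-22.2,0.0],"turn":-0.15,"claw":0.1},{"delta_pos":[-1.7,-22.2,0.0],"turn":-0.15,"claw":0.1},{"delta_pos":[-1.7,-22.2,0.0],"turn":-0.15,"claw":0.1}]'

```text
time_s: 6.68
tcp_pos: [0.6065, -0.1848, 0.1363]
ee_rot: [[-0.148, -0.989, 0.001], [-0.989, 0.148, -0.0], [-0.0, -0.001, -1.0]]
wrist_force: [-0.1, 2.3, -1.1]
gripper_width: 0.241
gripper_force: 30.0
```

```bash
python3 st.py
```

```text
handle deg -97.7 r 0.1491 tang 0.4 rad -2.3 fz -1.1
tcp [ 0.6065 -0.1848  0.1363] y at 171.5 shift [-149.1    2.1   -0.2] F [-0.1  2.3 -1.1] t 6.675 w 0.241 gf 30.001394710270688
```

drive_tool --moves '[{"delta_pos":[-0.4,-9.0,0.0],"turn":-0.06,"claw":0.1},{"delta_pos":[0.0,0.0,0.0],"turn":0.0,"claw":0.1}]'

```text
time_s: 6.92
tcp_pos: [0.6155, -0.1857, 0.1363]
ee_rot: [[-0.093, -0.996, 0.001], [-0.996, 0.093, -0.001], [0.001, -0.002, -1.0]]
wrist_force: [-1.2, -2.5, -1.3]
gripper_width: 0.242
gripper_force: 30.0
```

```bash
python3 st.py
```

```text
handle deg -94.2 r 0.1491 tang 1.0 rad 2.6 fz -1.3
tcp [ 0.6155 -0.1857  0.1363] y at 174.6 shift [-149.1    2.9   -0.3] F [-1.2 -2.5 -1.3] t 6.925 w 0.242 gf 29.997750709298998
```

```bash
cat >> st.py <<'E'
import sys
if len(sys.argv)>1:
    c=cap('scene');P=cloud(c);m=(abs(P[...,0]-.6195)<.06)&(abs(P[...,1]-.078)<.018)&(P[...,2]>.11)&(P[...,2]<.22)
    z=P[m][:,2];print('base top z (pctl 10,50,90)',m.sum(),np.percentile(z,[10,50,90]).round(4))
E
python3 st.py b
```

```text
handle deg -94.2 r 0.1491 tang 1.0 rad 2.6 fz -1.3
tcp [ 0.6155 -0.1857  0.1363] y at 174.6 shift [-149.1    2.9   -0.3] F [-1.2 -2.5 -1.3] t 6.925 w 0.242 gf 29.997750709298998
base top z (pctl 10,50,90) 612 [0.1309 0.1331 0.1354]
```

drive_tool --moves '[{"delta_pos":[-1.7,22.2,0.0],"turn":0.15,"claw":0.1},{"delta_pos":[-1.7,22.2,0.0],"turn":0.15,"claw":0.1},{"delta_pos":[-1.7,22.2,0.0],"turn":0.15,"claw":0.1},{"delta_pos":[-1.7,22.2,0.0],"turn":0.15,"claw":0.1},{"delta_pos":[-1.7,22.2,0.0],"turn":0.15,"claw":0.1},{"delta_pos":[-1.7,22.2,0.0],"turn":0.15,"claw":0.1},{"delta_pos":[-1.7,22.2,0.0],"turn":0.15,"claw":0.1}]'

```text
time_s: 7.85
tcp_pos: [0.492, -0.0997, 0.1363]
ee_rot: [[-0.912, -0.409, 0.0], [-0.409, 0.912, -0.002], [0.0, -0.002, -1.0]]
wrist_force: [3.6, -7.4, -6.8]
gripper_width: 0.247
gripper_force: 30.0
```

```bash
python3 st.py b
```

```text
handle deg -155.0 r 0.1484 tang -8.2 rad -0.1 fz -6.8
tcp [ 0.492  -0.0997  0.1363] y at 114.2 shift [-148.4    2.2   -0.3] F [ 3.6 -7.4 -6.8] t 7.85 w 0.247 gf 29.996715681336354
base top z (pctl 10,50,90) 631 [0.1511 0.1534 0.1554]
```

drive_tool --moves '[{"delta_pos":[-0.3,7.0,0.0],"turn":0.047,"claw":0.1},{"delta_pos":[-1.7,-22.2,0.0],"turn":-0.15,"claw":0.1},{"delta_pos":[-1.7,-22.2,0.0],"turn":-0.15,"claw":0.1},{"delta_pos":[-1.7,-22.2,0.0],"turn":-0.15,"claw":0.1},{"delta_pos":[-1.7,-22.2,0.0],"turn":-0.15,"claw":0.1},{"delta_pos":[-1.7,-22.2,0.0],"turn":-0.15,"claw":0.1},{"delta_pos":[-1.7,-22.2,0.0],"turn":-0.15,"claw":0.1},{"delta_pos":[-1.7,-22.2,0.0],"turn":-0.15,"claw":0.1},{"delta_pos":[-0.3,-8.0,0.0],"turn":-0.05,"claw":0.1},{"delta_pos":[0.0,0.0,0.0],"turn":0.0,"claw":0.1}]'

```text
time_s: 9.15
tcp_pos: [0.6158, -0.1857, 0.1363]
ee_rot: [[-0.09, -0.996, 0.0], [-0.996, 0.09, -0.001], [0.001, -0.0, -1.0]]
wrist_force: [-0.6, -4.6, -3.0]
gripper_width: 0.243
gripper_force: 30.0
```

```bash
python3 st.py b
```

```text
handle deg -94.1 r 0.1491 tang 0.3 rad 4.6 fz -3.0
tcp [ 0.6158 -0.1857  0.1363] y at 174.8 shift [-149.1    2.8   -0.3] F [-0.6 -4.6 -3. ] t 9.15 w 0.243 gf 29.998836431186646
base top z (pctl 10,50,90) 630 [0.1509 0.1531 0.155 ]
```

drive_tool --moves '[{"delta_pos":[-1.7,22.2,0.0],"turn":0.15,"claw":0.1},{"delta_pos":[-1.7,22.2,0.0],"turn":0.15,"claw":0.1},{"delta_pos":[-1.7,22.2,0.0],"turn":0.15,"claw":0.1},{"delta_pos":[-1.7,22.2,0.0],"turn":0.15,"claw":0.1},{"delta_pos":[-1.7,22.2,0.0],"turn":0.15,"claw":0.1},{"delta_pos":[-1.7,22.2,0.0],"turn":0.15,"claw":0.1},{"delta_pos":[-1.7,22.2,0.0],"turn":0.15,"claw":0.1}]'

```text
time_s: 10.07
tcp_pos: [0.4921, -0.0999, 0.1363]
ee_rot: [[-0.911, -0.412, -0.002], [-0.412, 0.911, -0.002], [0.002, -0.001, -1.0]]
wrist_force: [2.5, -9.5, -5.8]
gripper_width: 0.243
gripper_force: 30.0
```

```bash
python3 st.py b
```

```text
handle deg -154.9 r 0.1484 tang -9.6 rad 1.7 fz -5.8
tcp [ 0.4921 -0.0999  0.1363] y at 114.3 shift [-148.4    1.9   -0.6] F [ 2.5 -9.5 -5.8] t 10.075 w 0.243 gf 29.99521546298638
base top z (pctl 10,50,90) 651 [0.1711 0.1733 0.1754]
```

drive_tool --moves '[{"delta_pos":[-0.3,7.0,0.0],"turn":0.047,"claw":0.1},{"delta_pos":[-1.7,-22.2,0.0],"turn":-0.15,"claw":0.1},{"delta_pos":[-1.7,-22.2,0.0],"turn":-0.15,"claw":0.1},{"delta_pos":[-1.7,-22.2,0.0],"turn":-0.15,"claw":0.1},{"delta_pos":[-1.7,-22.2,0.0],"turn":-0.15,"claw":0.1},{"delta_pos":[-1.7,-22.2,0.0],"turn":-0.15,"claw":0.1},{"delta_pos":[-1.7,-22.2,0.0],"turn":-0.15,"claw":0.1},{"delta_pos":[-1.7,-22.2,0.0],"turn":-0.15,"claw":0.1},{"delta_pos":[-0.3,-8.0,0.0],"turn":-0.05,"claw":0.1},{"delta_pos":[0.0,0.0,0.0],"turn":0.0,"claw":0.1}]'

```text
time_s: 11.38
tcp_pos: [0.617, -0.1858, 0.1363]
ee_rot: [[-0.085, -0.996, -0.0], [-0.996, 0.085, -0.001], [0.001, 0.0, -1.0]]
wrist_force: [-0.6, -5.9, -4.1]
gripper_width: 0.247
gripper_force: 30.0
```

drive_tool --moves '[{"delta_pos":[-1.7,22.2,0.0],"turn":0.15,"claw":0.1},{"delta_pos":[-1.7,22.2,0.0],"turn":0.15,"claw":0.1},{"delta_pos":[-1.7,22.2,0.0],"turn":0.15,"claw":0.1},{"delta_pos":[-1.7,22.2,0.0],"turn":0.15,"claw":0.1}]'

```text
time_s: 11.88
tcp_pos: [0.5349, -0.1537, 0.1363]
ee_rot: [[-0.638, -0.77, 0.0], [-0.77, 0.638, -0.003], [0.002, -0.002, -1.0]]
wrist_force: [2.2, -11.0, -6.7]
gripper_width: 0.247
gripper_force: 30.0
```

```bash
python3 st.py b
```

```text
handle deg -128.1 r 0.1483 tang -8.5 rad 7.3 fz -6.7
tcp [ 0.5349 -0.1537  0.1363] y at 140.4 shift [-148.3    3.8   -0.5] F [  2.2 -11.   -6.7] t 11.875 w 0.247 gf 29.99851174550713
base top z (pctl 10,50,90) 662 [0.1808 0.1829 0.185 ]
```

drive_tool --moves '[{"delta_pos":[-1.7,22.2,0.0],"turn":0.15,"claw":0.1},{"delta_pos":[-0.4,9.0,0.0],"turn":0.06,"claw":0.1}]'

```text
time_s: 12.18
tcp_pos: [0.5117, -0.1308, 0.1363]
ee_rot: [[-0.783, -0.623, -0.003], [-0.623, 0.783, -0.002], [0.004, -0.0, -1.0]]
wrist_force: [-0.5, -13.3, -5.1]
gripper_width: 0.245
gripper_force: 30.0
```

```bash
python3 st.py b
```

```text
handle deg -140.8 r 0.1482 tang -10.0 rad 8.8 fz -5.1
tcp [ 0.5117 -0.1308  0.1363] y at 128.5 shift [-148.2    1.9   -0.7] F [ -0.5 -13.3  -5.1] t 12.175 w 0.245 gf 29.99911330465693
base top z (pctl 10,50,90) 663 [0.1855 0.1876 0.1897]
```

drive_tool --moves '[{"delta_pos":[0.5,5.0,0.0],"turn":0.033,"claw":0.1},{"delta_pos":[0.5,4.0,0.0],"turn":0.027,"claw":0.1}]'

```text
time_s: 12.48
tcp_pos: [0.5066, -0.1242, 0.1363]
ee_rot: [[-0.818, -0.576, -0.001], [-0.576, 0.818, -0.002], [0.002, -0.001, -1.0]]
wrist_force: [1.4, -10.9, -5.5]
gripper_width: 0.244
gripper_force: 30.0
```

```bash
python3 st.py b
```

```text
handle deg -144.0 r 0.1483 tang -9.6 rad 5.2 fz -5.5
tcp [ 0.5066 -0.1242  0.1363] y at 125.1 shift [-148.3    2.3   -0.5] F [  1.4 -10.9  -5.5] t 12.475 w 0.244 gf 29.999409592710435
base top z (pctl 10,50,90) 668 [0.187  0.189  0.1909]
```

drive_tool --moves '[{"delta_pos":[0.0,5.0,0.0],"turn":0.033,"claw":0.1},{"delta_pos":[0.0,4.0,0.0],"turn":0.027,"claw":0.1}]'

```text
time_s: 12.78
tcp_pos: [0.5015, -0.1167, 0.1363]
ee_rot: [[-0.851, -0.526, -0.001], [-0.526, 0.851, -0.002], [0.002, -0.001, -1.0]]
wrist_force: [0.1, -11.6, -5.9]
gripper_width: 0.243
gripper_force: 30.0
```

```bash
python3 st.py
```

```text
handle deg -147.5 r 0.1482 tang -9.9 rad 6.1 fz -5.9
tcp [ 0.5015 -0.1167  0.1363] y at 121.7 shift [-148.2    2.1   -0.5] F [  0.1 -11.6  -5.9] t 12.775 w 0.243 gf 30.00066412612796
```

drive_tool --moves '[{"delta_pos":[0.3,5.0,0.0],"turn":0.033,"claw":0.1},{"delta_pos":[0.3,4.0,0.0],"turn":0.027,"claw":0.1}]'

```text
time_s: 13.02
tcp_pos: [0.4969, -0.1089, 0.1363]
ee_rot: [[-0.881, -0.474, -0.0], [-0.474, 0.881, -0.001], [0.001, -0.001, -1.0]]
wrist_force: [2.3, -9.4, -6.8]
gripper_width: 0.241
gripper_force: 30.0
```

```bash
python3 st.py
```

```text
handle deg -151.0 r 0.1483 tang -9.4 rad 2.5 fz -6.8
tcp [ 0.4969 -0.1089  0.1363] y at 118.3 shift [-148.3    2.    -0.3] F [ 2.3 -9.4 -6.8] t 13.025 w 0.241 gf 29.999856319336686
```

drive_tool --moves '[{"delta_pos":[0.0,5.0,0.0],"turn":0.033,"claw":0.1},{"delta_pos":[0.0,4.0,0.0],"turn":0.027,"claw":0.1}]'

```text
time_s: 13.28
tcp_pos: [0.4927, -0.1009, 0.1363]
ee_rot: [[-0.908, -0.42, -0.0], [-0.42, 0.908, -0.001], [0.001, -0.001, -1.0]]
wrist_force: [1.8, -9.8, -7.1]
gripper_width: 0.239
gripper_force: 30.0
```

```bash
python3 st.py b
```

```text
handle deg -154.5 r 0.1483 tang -9.6 rad 2.6 fz -7.1
tcp [ 0.4927 -0.1009  0.1363] y at 114.8 shift [-148.3    1.8   -0.4] F [ 1.8 -9.8 -7.1] t 13.275 w 0.239 gf 30.00055144628277
base top z (pctl 10,50,90) 663 [0.191 0.193 0.195]
```

drive_tool --moves '[{"delta_pos":[-0.3,7.0,0.0],"turn":0.047,"claw":0.1},{"delta_pos":[-1.7,-22.2,0.0],"turn":-0.15,"claw":0.1},{"delta_pos":[-1.7,-22.2,0.0],"turn":-0.15,"claw":0.1},{"delta_pos":[-1.7,-22.2,0.0],"turn":-0.15,"claw":0.1},{"delta_pos":[-1.7,-22.2,0.0],"turn":-0.15,"claw":0.1},{"delta_pos":[-1.7,-22.2,0.0],"turn":-0.15,"claw":0.1},{"delta_pos":[-1.7,-22.2,0.0],"turn":-0.15,"claw":0.1},{"delta_pos":[-1.7,-22.2,0.0],"turn":-0.15,"claw":0.1},{"delta_pos":[-0.3,-8.0,0.0],"turn":-0.05,"claw":0.1},{"delta_pos":[0.0,0.0,0.0],"turn":0.0,"claw":0.1},{"delta_pos":[-0.5,14.8,0.0],"turn":0.1,"claw":0.1}]'

```text
time_s: 14.7
tcp_pos: [0.6019, -0.1838, 0.1363]
ee_rot: [[-0.186, -0.983, 0.001], [-0.983, 0.186, -0.001], [0.0, -0.001, -1.0]]
wrist_force: [2.0, -3.3, -3.0]
gripper_width: 0.244
gripper_force: 30.0
```

```bash
python3 st.py b
```

```text
handle deg -99.5 r 0.1489 tang -2.5 rad 2.9 fz -3.0
tcp [ 0.6019 -0.1838  0.1363] y at 169.3 shift [-148.9    3.2   -0.2] F [ 2.  -3.3 -3. ] t 14.7 w 0.244 gf 29.99758710851893
base top z (pctl 10,50,90) 667 [0.1909 0.1928 0.1951]
```

drive_tool --moves '[{"delta_pos":[-0.2,6.0,0.0],"turn":0.04,"claw":0.1},{"delta_pos":[-0.2,6.0,0.0],"turn":0.04,"claw":0.1}]'

```text
time_s: 15.0
tcp_pos: [0.5918, -0.1816, 0.1364]
ee_rot: [[-0.261, -0.965, 0.006], [-0.965, 0.261, -0.002], [0.0, -0.006, -1.0]]
wrist_force: [6.7, -8.8, -9.2]
gripper_width: 0.241
gripper_force: 30.0
```

```bash
python3 st.py b
```

```text
handle deg -103.5 r 0.1487 tang -8.5 rad 7.0 fz -9.2
tcp [ 0.5918 -0.1816  0.1364] y at 164.8 shift [-148.7    4.3   -0.2] F [ 6.7 -8.8 -9.2] t 15.0 w 0.241 gf 30.013888590037823
base top z (pctl 10,50,90) 672 [0.1913 0.1934 0.1955]
```

drive_tool --moves '[{"delta_pos":[0.4,5.0,0.0],"turn":0.033,"claw":0.1},{"delta_pos":[0.4,4.0,0.0],"turn":0.027,"claw":0.1}]'

```text
time_s: 15.3
tcp_pos: [0.5833, -0.1793, 0.1364]
ee_rot: [[-0.318, -0.948, 0.006], [-0.948, 0.318, -0.001], [-0.001, -0.006, -1.0]]
wrist_force: [6.4, -5.5, -8.5]
gripper_width: 0.243
gripper_force: 30.0
```

```bash
python3 st.py b
```

```text
handle deg -106.9 r 0.1487 tang -7.8 rad 3.4 fz -8.5
tcp [ 0.5833 -0.1793  0.1364] y at 161.4 shift [-148.6    4.3    0. ] F [ 6.4 -5.5 -8.5] t 15.3 w 0.243 gf 30.023727170191705
base top z (pctl 10,50,90) 673 [0.1926 0.1947 0.1967]
```

drive_tool --moves '[{"delta_pos":[0.2,5.0,0.0],"turn":0.033,"claw":0.1},{"delta_pos":[0.2,4.0,0.0],"turn":0.027,"claw":0.1}]'

```text
time_s: 15.6
tcp_pos: [0.5748, -0.1764, 0.1364]
ee_rot: [[-0.375, -0.927, 0.006], [-0.927, 0.375, -0.0], [-0.002, -0.006, -1.0]]
wrist_force: [6.5, -5.9, -9.4]
gripper_width: 0.244
gripper_force: 30.0
```

```bash
python3 st.py b
```

```text
handle deg -110.4 r 0.1487 tang -8.1 rad 3.3 fz -9.4
tcp [ 0.5748 -0.1764  0.1364] y at 158.0 shift [-1.486e+02  4.200e+00  1.000e-01] F [ 6.5 -5.9 -9.4] t 15.6 w 0.244 gf 30.026718573644757
base top z (pctl 10,50,90) 678 [0.1939 0.1961 0.1982]
```

drive_tool --moves '[{"delta_pos":[0.0,5.0,0.0],"turn":0.033,"claw":0.1},{"delta_pos":[0.0,4.0,0.0],"turn":0.027,"claw":0.1}]'

```text
time_s: 15.9
tcp_pos: [0.5668, -0.173, 0.1364]
ee_rot: [[-0.429, -0.903, 0.007], [-0.903, 0.429, -0.001], [-0.002, -0.007, -1.0]]
wrist_force: [8.2, -8.1, -10.3]
gripper_width: 0.245
gripper_force: 30.0
```

```bash
python3 st.py b
```

```text
handle deg -113.7 r 0.1486 tang -10.7 rad 4.1 fz -10.3
tcp [ 0.5668 -0.173   0.1364] y at 154.6 shift [-148.5    4.4    0.2] F [  8.2  -8.1 -10.3] t 15.9 w 0.245 gf 30.031491997651756
base top z (pctl 10,50,90) 672 [0.195  0.1971 0.1991]
```

drive_tool --moves '[{"delta_pos":[0.1,4.5,0.0],"turn":0.03,"claw":0.1}]'

```text
time_s: 16.08
tcp_pos: [0.5634, -0.1714, 0.1364]
ee_rot: [[-0.456, -0.89, 0.008], [-0.89, 0.456, -0.001], [-0.003, -0.008, -1.0]]
wrist_force: [10.1, -8.4, -11.5]
gripper_width: 0.245
gripper_force: 30.0
```

```bash
python3 st.py b
```

```text
handle deg -115.2 r 0.1485 tang -12.7 rad 3.3 fz -11.5
tcp [ 0.5634 -0.1714  0.1364] y at 152.9 shift [-148.4    5.1    0.2] F [ 10.1  -8.4 -11.5] t 16.075 w 0.245 gf 30.044026980176568
base top z (pctl 10,50,90) 672 [0.1954 0.1973 0.1993]
```

drive_tool --moves '[{"delta_pos":[0.1,4.0,0.0],"turn":0.027,"claw":0.1},{"delta_pos":[0.0,0.0,0.0],"turn":0.0,"claw":0.1}]'

```text
time_s: 16.38
tcp_pos: [0.5601, -0.1698, 0.1364]
ee_rot: [[-0.479, -0.878, 0.009], [-0.878, 0.479, -0.002], [-0.003, -0.009, -1.0]]
wrist_force: [9.9, -10.7, -11.3]
gripper_width: 0.242
gripper_force: 30.1
```

```bash
python3 st.py b
```

```text
handle deg -116.6 r 0.1485 tang -13.6 rad 5.2 fz -11.3
tcp [ 0.5601 -0.1698  0.1364] y at 151.4 shift [-148.4    5.3    0.3] F [  9.9 -10.7 -11.3] t 16.375 w 0.242 gf 30.062536464538425
base top z (pctl 10,50,90) 675 [0.1955 0.1975 0.1998]
```

drive_tool --moves '[{"delta_pos":[0.2,5.0,0.0],"turn":0.033,"claw":0.1},{"delta_pos":[0.0,0.0,0.0],"turn":0.0,"claw":0.1}]'

```text
time_s: 16.68
tcp_pos: [0.5563, -0.1678, 0.1364]
ee_rot: [[-0.507, -0.862, 0.011], [-0.862, 0.507, -0.002], [-0.004, -0.01, -1.0]]
wrist_force: [12.2, -10.1, -13.6]
gripper_width: 0.243
gripper_force: 30.1
```

```bash
python3 st.py b
```

```text
handle deg -118.2 r 0.1484 tang -15.5 rad 3.1 fz -13.6
tcp [ 0.5563 -0.1678  0.1364] y at 149.5 shift [-148.3    5.8    0.4] F [ 12.2 -10.1 -13.6] t 16.675 w 0.243 gf 30.080079082399607
base top z (pctl 10,50,90) 670 [0.1958 0.1979 0.2   ]
```

drive_tool --moves '[{"delta_pos":[0.1,2.5,0.0],"turn":0.016,"claw":0.1},{"delta_pos":[0.0,0.0,0.0],"turn":0.0,"claw":0.1},{"delta_pos":[0.0,0.0,0.0],"turn":0.0,"claw":0.1}]'

```text
time_s: 17.1
tcp_pos: [0.5546, -0.1668, 0.1364]
ee_rot: [[-0.521, -0.854, 0.011], [-0.854, 0.521, -0.002], [-0.004, -0.011, -1.0]]
wrist_force: [13.2, -11.2, -14.1]
gripper_width: 0.246
gripper_force: 30.1
```

```bash
python3 st.py b
```

```text
handle deg -119.0 r 0.1484 tang -16.9 rad 3.4 fz -14.1
tcp [ 0.5546 -0.1668  0.1364] y at 148.6 shift [-148.3    6.2    0.4] F [ 13.2 -11.2 -14.1] t 17.1 w 0.246 gf 30.095490098465234
base top z (pctl 10,50,90) 669 [0.1961 0.198  0.2001]
```

The plunger is up against its stop at about 17 N. I'll unload the handle, let go and rise.

drive_tool --moves '[{"delta_pos":[-0.5,-12.0,0.0],"turn":-0.08,"claw":0.1},{"delta_pos":[0.0,0.0,0.0],"turn":0.0,"claw":0.7},{"delta_pos":[0.0,0.0,0.0],"turn":0.0,"claw":1.0},{"delta_pos":[0.0,0.0,0.0],"turn":0.0,"claw":1.0},{"delta_pos":[0.0,0.0,0.0],"turn":0.0,"claw":1.0},{"delta_pos":[0.0,0.0,0.0],"turn":0.0,"claw":1.0},{"delta_pos":[0.0,0.0,-50.0],"turn":0.0,"claw":1.0},{"delta_pos":[0.0,0.0,-50.0],"turn":0.0,"claw":1.0},{"delta_pos":[0.0,0.0,-20.0],"turn":0.0,"claw":1.0},{"delta_pos":[0.0,0.0,0.0],"turn":0.0,"claw":1.0}]'

```text
time_s: 18.4
tcp_pos: [0.5609, -0.1715, 0.2584]
ee_rot: [[-0.453, -0.892, 0.004], [-0.892, 0.453, -0.0], [-0.002, -0.003, -1.0]]
wrist_force: [0.1, 0.2, -0.7]
gripper_width: 0.994
gripper_force: 0.0
```

```bash
python3 - <<'E'
from h import *
for n in('top','scene'):
    c=cap(n,n+'2');P=cloud(c)
    m=(P[...,2]>.188)&(P[...,2]<.21)&(abs(P[...,0]-.62)<.09)&(abs(P[...,1]-.078)<.045)
    Q=P[m]
    if len(Q)>20:
        r=cv2.minAreaRect(Q[:,:2].astype(np.float32)*1000);print(n,m.sum(),Q.mean(0).round(4),[np.round(v,1) for v in r])
go(.5100,.078,.256,89.3)
E
```

```text
top 387 [0.5834 0.0875 0.1964] [array([619.7,  82.5]), array([ 40.6, 140.1]), np.float64(89.8)]
scene 1254 [0.6264 0.0802 0.1972] [array([622.6,  79.6]), array([ 55. , 143.2]), np.float64(89.5)]
tcp [ 0.5595 -0.1712  0.2553] y at 153.1 shift [-199.7  157.1   -0.4] turn 1.113 F [ 0.4 -1.1  0.2] t 18.5 w 1.001 gf 0.0
```

drive_tool --moves '[{"delta_pos":[-50.0,12.0,0.0],"turn":0.0,"claw":1.0},{"delta_pos":[-50.0,12.0,0.0],"turn":0.0,"claw":1.0},{"delta_pos":[-50.0,12.0,0.0],"turn":0.0,"claw":1.0},{"delta_pos":[-50.0,12.0,0.0],"turn":0.0,"claw":1.0},{"delta_pos":[-50.0,12.0,0.0],"turn":0.0,"claw":1.0},{"delta_pos":[0.0,0.0,0.0],"turn":0.185,"claw":1.0},{"delta_pos":[0.0,0.0,0.0],"turn":0.185,"claw":1.0},{"delta_pos":[0.0,0.0,0.0],"turn":0.185,"claw":1.0},{"delta_pos":[0.0,0.0,0.0],"turn":0.185,"claw":1.0},{"delta_pos":[0.0,0.0,0.0],"turn":0.185,"claw":1.0},{"delta_pos":[0.0,0.0,0.0],"turn":0.185,"claw":1.0},{"delta_pos":[0.0,0.0,0.0],"turn":0.0,"claw":1.0}]'

```text
time_s: 20.0
tcp_pos: [0.6194, 0.0784, 0.2544]
ee_rot: [[-1.0, 0.007, -0.004], [0.007, 1.0, -0.001], [0.004, -0.001, -1.0]]
wrist_force: [0.0, 0.1, -0.4]
gripper_width: 0.999
gripper_force: 0.0
```

```bash
python3 - <<'E'
from h import *
w=cap('wrist','w2');P=cloud(w)
m=(P[...,2]>.185)&(P[...,2]<.21)&(abs(P[...,0]-.62)<.1)&(abs(P[...,1]-.078)<.045);Q=P[m]
if len(Q)>20: print(len(Q),Q.mean(0),Q.min(0),Q.max(0),cv2.minAreaRect(Q[:,:2].astype(np.float32)*1000))
go(.620,.079,.165,89.3)
print(monitor.sense()['joints'].round(1))
E
```

```text
14918 [0.60539457 0.07954553 0.19744181] [0.55086862 0.05310768 0.18545643] [0.69089535 0.10609353 0.20029499] ((620.9599609375, 79.40812683105469), (52.20817947387695, 139.69580078125), 89.36540985107422)
tcp [0.6195 0.0784 0.2548] y at 89.7 shift [-0.7  0.6 89.8] turn 0.006 F [0.1 0.3 0.2] t 20.05 w 0.997 gf 0.0
[  22.    21.     3.5   -0.   -72.7 -112.4]
```

View pics/w2.png

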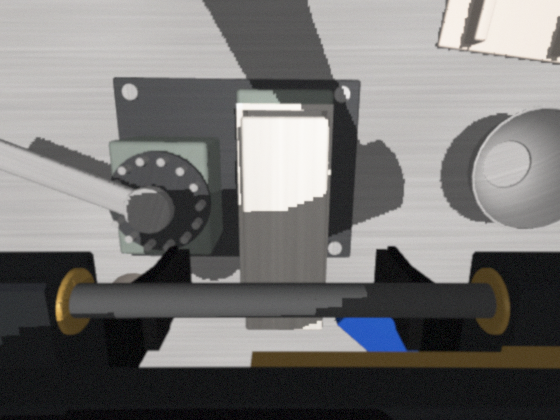

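The wrist view shows the aluminium base proud of the frame, at about (283,160–320) between the open fingers. Its centre is (0.621, 0.079) with the top at z = 0.1975. I'll grasp it.

drive_tool --moves '[{"delta_pos":[-1.5,1.0,40.0],"turn":0.006,"claw":1.0},{"delta_pos":[0.0,0.0,35.0],"turn":0.0,"claw":1.0},{"delta_pos":[0.0,0.0,10.0],"turn":0.0,"claw":1.0},{"delta_pos":[0.0,0.0,0.0],"turn":0.0,"claw":0.4},{"delta_pos":[0.0,0.0,0.0],"turn":0.0,"claw":0.4},{"delta_pos":[0.0,0.0,0.0],"turn":0.0,"claw":0.4},{"delta_pos":[0.0,0.0,0.0],"turn":0.0,"claw":0.4},{"delta_pos":[0.0,0.0,0.0],"turn":0.0,"claw":0.4},{"delta_pos":[0.0,0.0,0.0],"turn":0.0,"claw":0.4},{"delta_pos":[0.0,0.0,0.0],"turn":0.0,"claw":0.4}]'

```text
time_s: 21.3
tcp_pos: [0.6219, 0.0796, 0.1722]
ee_rot: [[-1.0, 0.015, 0.001], [0.015, 1.0, 0.0], [-0.001, 0.0, -1.0]]
wrist_force: [-1.2, 0.6, 2.9]
gripper_width: 0.592
gripper_force: 30.0
```

```bash
python3 - <<'E'
from h import *
go(.621,.079,.170,89.3)
E
```

```text
tcp [0.6219 0.0796 0.1722] y at 89.1 shift [ 0.9 -0.6  2.2] turn -0.003 F [-1.2  0.6  2.9] t 21.3 w 0.592 gf 29.99737079255283
```

The gripper has the base: opening 0.592, which is about 51.5 mm. I'll lift it and carry it to the rack.

drive_tool --moves '[{"delta_pos":[0.0,0.0,-15.0],"turn":0.0,"claw":0.4},{"delta_pos":[0.0,0.0,-25.0],"turn":0.0,"claw":0.4},{"delta_pos":[0.0,0.0,-20.0],"turn":0.0,"claw":0.4},{"delta_pos":[24.2,29.8,0.0],"turn":0.0,"claw":0.4},{"delta_pos":[24.2,29.8,0.0],"turn":0.0,"claw":0.4},{"delta_pos":[24.2,29.8,0.0],"turn":0.0,"claw":0.4},{"delta_pos":[24.2,29.8,0.0],"turn":0.0,"claw":0.4},{"delta_pos":[24.2,29.8,0.0],"turn":0.0,"claw":0.4},{"delta_pos":[24.2,29.8,0.0],"turn":0.0,"claw":0.4},{"delta_pos":[24.2,29.8,0.0],"turn":0.0,"claw":0.4},{"delta_pos":[24.2,29.8,0.0],"turn":0.0,"claw":0.4}]'

```text
time_s: 22.68
tcp_pos: [0.4305, 0.3217, 0.2315]
ee_rot: [[-1.0, 0.015, -0.001], [0.015, 1.0, -0.0], [0.001, -0.0, -1.0]]
wrist_force: [0.3, 0.2, -2.3]
gripper_width: 0.599
gripper_force: 30.0
```

drive_tool --moves '[{"delta_pos":[0.0,0.0,0.0],"turn":-0.1,"claw":0.4},{"delta_pos":[0.0,0.0,0.0],"turn":-0.15,"claw":0.4},{"delta_pos":[0.0,0.0,0.0],"turn":-0.15,"claw":0.4},{"delta_pos":[0.0,0.0,0.0],"turn":-0.15,"claw":0.4},{"delta_pos":[0.0,0.0,0.0],"turn":-0.15,"claw":0.4},{"delta_pos":[0.0,0.0,0.0],"turn":-0.15,"claw":0.4},{"delta_pos":[0.0,0.0,0.0],"turn":-0.15,"claw":0.4},{"delta_pos":[0.0,0.0,0.0],"turn":-0.15,"claw":0.4},{"delta_pos":[0.0,0.0,0.0],"turn":-0.15,"claw":0.4},{"delta_pos":[0.0,0.0,0.0],"turn":-0.14,"claw":0.4},{"delta_pos":[0.0,0.0,0.0],"turn":0.0,"claw":0.4}]'

```text
time_s: 24.05
tcp_pos: [0.4315, 0.3207, 0.2315]
ee_rot: [[-0.147, -0.989, -0.001], [-0.989, 0.147, -0.0], [0.0, 0.001, -1.0]]
wrist_force: [-0.2, -0.3, -1.7]
gripper_width: 0.59
gripper_force: 30.0
```

```bash
python3 - <<'E'
from h import *
go(.432,.321,.0205,172)
w=cap('wrist','w3');s=cap('scene','s3')
for n,c in(('w',w),('s',s)):
    P=cloud(c)
    for nm,lo,hi in(('base',.248,.27),('rail',.024,.036)):
        m=(P[...,2]>lo)&(P[...,2]<hi)&(abs(P[...,0]-.432)<.1)&(abs(P[...,1]-.321)<.09);Q=P[m]
        if len(Q)>20: print(n,nm,len(Q),Q.mean(0).round(4),cv2.minAreaRect(Q[:,:2].astype(np.float32)*1000))
E
```

```text
tcp [0.4315 0.3207 0.2315] y at 171.5 shift [ -0.4  -0.6 211. ] turn -0.008 F [-0.2 -0.3 -1.7] t 24.05 w 0.59 gf 29.995833355933428
w base 28089 [0.4275 0.2909 0.2567] ((428.63067626953125, 299.40191650390625), (99.4781723022461, 75.10435485839844), 82.0089340209961)
s base 507 [0.4359 0.3205 0.2562] ((432.06158447265625, 319.97979736328125), (141.5572052001953, 56.0838623046875), 80.77913665771484)
s rail 325 [0.4367 0.322  0.0295] ((434.1376953125, 320.897705078125), (100.74309539794922, 120.14366912841797), 82.11539459228516)
```

View pics/s3.png

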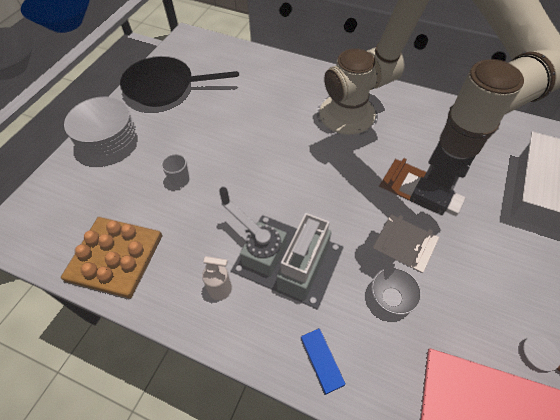

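The scene view shows the base held over the white rack, at about (440,190) in the picture, with the bowl, soap and cup undisturbed. I'll lower it.

drive_tool --moves '[{"delta_pos":[0.0,0.0,30.0],"turn":0.0,"claw":0.4},{"delta_pos":[0.0,0.0,45.0],"turn":0.0,"claw":0.4},{"delta_pos":[0.0,0.0,45.0],"turn":0.0,"claw":0.4},{"delta_pos":[0.0,0.0,45.0],"turn":0.0,"claw":0.4},{"delta_pos":[0.0,0.0,25.0],"turn":0.0,"claw":0.4},{"delta_pos":[0.0,0.0,10.0],"turn":0.0,"claw":0.4},{"delta_pos":[0.0,0.0,5.0],"turn":0.0,"claw":0.4},{"delta_pos":[0.0,0.0,2.0],"turn":0.0,"claw":0.4},{"delta_pos":[0.0,0.0,0.0],"turn":0.0,"claw":0.4}]'

```text
time_s: 25.28
tcp_pos: [0.4321, 0.3214, 0.0254]
ee_rot: [[-0.145, -0.989, 0.001], [-0.989, 0.145, 0.001], [-0.002, -0.001, -1.0]]
wrist_force: [-0.1, -0.5, -2.1]
gripper_width: 0.596
gripper_force: 30.0
```

```bash
cat > pl.py <<'E'
from h import *
go(.432,.321,.0205,172)
s=cap('scene','s4');P=cloud(s)
m=(P[...,2]>.038)&(P[...,2]<.06)&(abs(P[...,0]-.432)<.06)&(abs(P[...,1]-.321)<.09);Q=P[m]
if len(Q)>20: print('base',len(Q),Q.mean(0).round(4),cv2.minAreaRect(Q[:,:2].astype(np.float32)*1000))
E
python3 pl.py
```

```text
tcp [0.4321 0.3214 0.0254] y at 171.6 shift [0.4 0.  4.9] turn -0.006 F [-0.1 -0.5 -2.1] t 25.275 w 0.596 gf 29.996706219390035
base 392 [0.4368 0.3194 0.0493] ((433.9955749511719, 320.19189453125), (138.12721252441406, 55.58381652832031), 82.14067840576172)
```

Base top is at 0.0493, so about 3 mm to go.

drive_tool --moves '[{"delta_pos":[0.0,0.0,1.5],"turn":0.0,"claw":0.4},{"delta_pos":[0.0,0.0,1.5],"turn":0.0,"claw":0.4},{"delta_pos":[0.0,0.0,0.5],"turn":0.0,"claw":0.4},{"delta_pos":[0.0,0.0,0.0],"turn":0.0,"claw":0.4}]'

```text
time_s: 25.82
tcp_pos: [0.4317, 0.3209, 0.0213]
ee_rot: [[-0.145, -0.989, -0.0], [-0.989, 0.145, -0.0], [0.0, -0.0, -1.0]]
wrist_force: [-0.7, 0.1, 1.0]
gripper_width: 0.594
gripper_force: 30.0
```

```bash
python3 pl.py
```

```text
tcp [0.4317 0.3209 0.0213] y at 171.6 shift [-0.2 -0.3  0.8] turn -0.006 F [-0.7  0.1  1. ] t 25.825 w 0.594 gf 29.995941817760468
base 383 [0.4354 0.3188 0.0455] ((433.534423828125, 319.60064697265625), (138.05874633789062, 56.05305480957031), 81.284423828125)
```

The vertical force went from -2.1 to +1.0 N, so the base is resting on the rails. I'll ease down a little more, release and rise.

drive_tool --moves '[{"delta_pos":[0.0,0.0,0.3],"turn":0.0,"claw":0.4},{"delta_pos":[0.0,0.0,0.0],"turn":0.0,"claw":0.65},{"delta_pos":[0.0,0.0,0.0],"turn":0.0,"claw":0.75},{"delta_pos":[0.0,0.0,0.0],"turn":0.0,"claw":0.85},{"delta_pos":[0.0,0.0,0.0],"turn":0.0,"claw":0.85},{"delta_pos":[0.0,0.0,-15.0],"turn":0.0,"claw":0.85},{"delta_pos":[0.0,0.0,-40.0],"turn":0.0,"claw":0.85},{"delta_pos":[0.0,0.0,-50.0],"turn":0.0,"claw":0.85},{"delta_pos":[0.0,0.0,-50.0],"turn":0.0,"claw":0.85},{"delta_pos":[0.0,0.0,0.0],"turn":0.0,"claw":0.85}]'

```text
time_s: 27.12
tcp_pos: [0.4337, 0.323, 0.1816]
ee_rot: [[-0.145, -0.989, 0.008], [-0.989, 0.145, 0.009], [-0.01, -0.007, -1.0]]
wrist_force: [0.1, 0.1, -0.1]
gripper_width: 0.851
gripper_force: 0.0
```

```bash
python3 pl.py
```

```text
tcp [0.4337 0.323  0.1816] y at 171.7 shift [  3.9   2.5 161.1] turn -0.006 F [ 0.1  0.1 -0.1] t 27.125 w 0.851 gf 0.0
base 882 [0.4365 0.3207 0.0454] ((433.9074401855469, 319.695556640625), (138.29478454589844, 54.87060546875), 81.47125244140625)
```

View pics/s4.png

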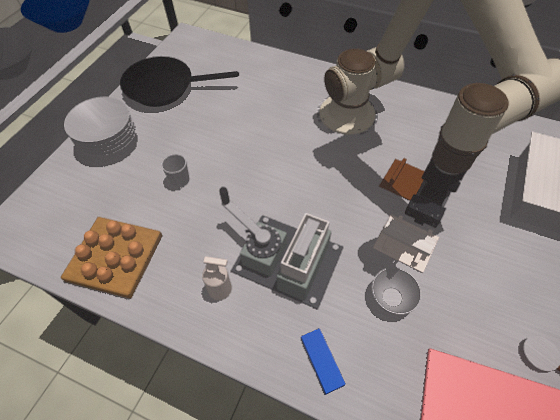

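The view shows the base lying across both rails of the white rack at about (410,240), with the gripper clear above it. It is flat, with the top at 0.0454, about 2 mm off centre. I'll hand the job in.

```bash
python3 -c "
from station import ticket
print(ticket.finish_job())"
```

```text
the job is handed in; nothing more can be done
None
```

The base is flat across both rails of the white rack, about 2 mm off centre, and the job is handed in at about 27 s with no verdict returned; but on the first swing I ran the handle into its end stop, and the wrist force read about 116 N on one axis (about 140 N combined) against the 120 N limit, so the run may be judged failed for that.

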